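# Swing the hold-down arms in over the circuit board

## Task

The red circuit board lies in its holding fixture with both hold-down arms swung out. With a fingertip, gently push each arm round until its clamp screw stands over the gold-ringed mounting hole near that side's edge of the board, ready for tightening. Pinch and lift nothing, keep the board in its nest, and leave the loose capacitor, screwdriver and parts tray where they are.

Things in the scene. Friction and masses are not known exactly. Their poses are not given: they have to be found in the camera images.
- fixture: Aluminium fixture plate, fixed to the table, 200 (x) by 360 (y) by 12 mm, with black rails and corner stops (up to 30 mm high) that hold the board, and a pivot post at 140 mm to each side (+y left, -y right) of its middle. Origin: under its middle, at table height; z up.
- left_arm: Left (+y) swing arm: steel bar 16 mm wide, 52 to 64 mm above the table, turning level on an upright post. Origin on the pivot axis at table height; x axis along the arm to the clamp screw 85 mm away (bar ends at 95 mm), z up. Starts 0.8 to 1.55 rad clockwise (from above) of its place: push anticlockwise. No stop there: it can go 0.8 rad past. Friction, about 1 N at the screw, keeps it where left.
- right_arm: Right (-y) swing arm: steel bar 16 mm wide, 52 to 64 mm above the table, turning level on an upright post. Origin on the pivot axis at table height; x axis along the arm to the clamp screw 85 mm away (bar ends at 95 mm), z up. Starts 0.8 to 1.55 rad clockwise (from above) of its place: push anticlockwise. No stop there: it can go 0.8 rad past. Friction, about 1 N at the screw, keeps it where left.
- left_screw (a point): Middle of the left arm's clamp-screw head, 84 mm above the table: an upright round aluminium post, 18 mm across, 68 to 100 mm above the table, on the arm's end; a good place to push. Straight below it is the screw's black rubber foot, 13 mm across, which passes 4 mm above the board.
- right_screw (a point): Middle of the right arm's clamp-screw head, 84 mm above the table: an upright round aluminium post, 18 mm across, 68 to 100 mm above the table, on the arm's end; a good place to push. Straight below it is the screw's black rubber foot, 13 mm across, which passes 4 mm above the board.
- left_hole (a point): Centre of the mounting hole near the left edge of the circuit board, on its upper face, 25 mm above the table: a gold ring 18 mm across with a dark hole 9 mm across, 15 mm from that edge, half-way along it. With the arm straight in, its screw is right above this point.
- right_hole (a point): Centre of the mounting hole near the right edge of the circuit board, on its upper face, 25 mm above the table: a gold ring 18 mm across with a dark hole 9 mm across, 15 mm from that edge, half-way along it. With the arm straight in, its screw is right above this point.
- board: Red circuit board, 150 (x) by 140 (y) by 3 mm, lying loose in the fixture with 2 mm of play; origin: middle of its underside, 22 mm above the table. Its tallest parts are a row of black capacitors along its far edge, up to 47 mm above the table, clear of the arms' sweep.
- capacitor: Loose black capacitor standing on the fixture plate beyond the left pivot post, 24 mm across, 40 mm tall; origin: middle of its underside. To be left alone.
- screwdriver: Black-handled screwdriver 180 mm long lying on the table beyond the fixture; origin: middle of its underside. To be left alone.
- parts_tray: Open black tray of capacitors on the table to the left of the fixture, 100 by 80 by 40 mm; origin: middle of its underside. To be left alone.
Things that resemble listed ones, but are neither listed nor needed, are in the scene too. Several things have the shape of the board; the one meant has the colours described above.

How it is judged:
By the outcome, as a careful person would: the job done as asked, in the order asked, and still so for the second after the job is handed in, with the robot touching nothing.
It also fails if it takes over 61 s, if anything falls off the work surface, if the arm or the gripper's body presses on something with over 40 N, if the wrist force passes 120 N, or if a joint passes its speed limit or range.

## Robot

A 6-joint arm with a two-finger parallel gripper is mounted at the origin on the work surface. World frame = base frame: x ahead of the robot, y to its left, z up, the work surface at z = 0. Lengths are in m, angles in rad, forces in N, time in s.
With the tool pointing down it reaches from about 0.35 to 0.85 m from the base axis. Payload 8.1 kg.
Tool frame: the origin (TCP) lies between the finger pads; the fingertips stand 11 mm ahead of it and the grasp point (between the pads) lies 8 mm behind it (tips_ahead is the z of the fingertips in the tool frame, in m); z points along the fingers, y is the line along which they close (so a half turn about z gives the same grasp; the last joint's range is limited). The gripper opens to 93 mm and grips with 3 to 60 N. Pads are 15 mm wide; open, the fingers measure 128 mm over their backs; the gripper's body (75 mm by 188 mm) begins 65 mm behind the grasp point.
Start: joints at [-1.39, 0.13, 1.488, -0, 1.523, -0.085], TCP at [0.158, -0.579, 0.23] pointing down, gripper open.
Joint ranges: [-2.96, 2.96], [-0.89, 2.26], [0.02, 2.5], [-1.34, 4.48], [0, 2.73], [-2.66, 2.66]. Speed limits (rad/s): [2.39, 2.39, 2.79, 3.14, 3.14, 3.14].

## Interface

Orientations are given as a rotation vector (axis times angle).
In Python, from plant import read_state, read_camera, close_job, tips_ahead gives the robot as it stands. The module is installed in compiled form; this text tells all that it offers.
- The arm moves only by the tool move_arm, never from a script. Its argument "plan" is a list of rows, each a list of 7 numbers: the turn, a rotation vector about the tool's x, y, z in units of 6 degrees (1.0 is 6 degrees), then the shift along the tool's x, y, z in units of 25 mm (1.0 is 25 mm), then the finger opening in mm, from 0 to 93. A call has exactly 10 rows; each row shifts and turns the commanded pose from where the row before left it, along the tool's axes as they then stand; what a row does not reach is not made up. A row lasts 1/10 s, in which the tool goes at most 50 mm and 8.59 degrees, less where a joint would pass 70% of its speed; a pose out of reach is approached as far as the arm can. A call is refused whole if a number of a shift passes 1 or a number of a turn 1, either way. A call with a gripper value outside its range is refused whole. The fingers move at their own pace and stop on an object; "force" is the grip in N (left out, the last holds). Time passes only in rows, so rows that do not move let the fingers close, or fill a call up. It gives the time, the measured TCP pose, the force, the opening and the grip force at its end, in the units of the state.
- read_state(): the state, without advancing time (a new reading comes with each control period).
- read_camera(name): name is "scene" or "top"; returns a dict with "frame" (400x640x3 uint8, red, green, blue), "z_map" (400x640 float32, m along the optical axis (not along the pixel's ray), 0 where there is no reading), "fx", "fy", "cx", "cy" (pixels), "distortion" ([k1, k2, p1, p2, k3] as OpenCV has them; the pictures are not rectified), "rvec" (rotation vector, rad) and "tvec" (3), from world to camera coordinates, as OpenCV has them. Camera axes: x right, y down, z forward; pixel columns grow to the right and rows downward; lengths in m; the calibration is good to about 2 mm. A picture is of the moment at which its call begins.
- close_job(): hands the job in; it is judged then, once.
The state is a dict: "t": time; "q": joint angles; "dq": joint speeds; "joint_torque": joint torques, N m; "tool_pos": TCP position; "orientation": TCP orientation; "force": force on the tool from outside, world axes, zero at the start; "wrist_torque": the same for the moment, N m; "opening": finger opening in m; "gripper_force": force on a finger pad.
Only numpy, scipy, OpenCV 4.12 (cv2) and the standard library are available. Lean on these libraries where they do the work, as an engineer would, in place of code of your own. Each camera call takes 0.05 s, during which the arm holds its last target. There are 200 camera calls.

## Working session

There is one attempt and no reset: what is moved stays moved. The work goes in short steps, Python scripts to look and compute and a tool call to move; the robot and the scene stay as the last step left them, time stands still between calls to the robot, and variables do not carry over. Pictures are saved under pics/ and viewed, at most 10 in all, crops included, and the job is handed in when it is done.

Besides the shell and the picture viewer there is one more tool, called after ">>>" as name(argument=value, ...), one argument or row to a line, values as JSON. move_arm: Moves the arm, as the interface text tells. Its arguments: {"type":"object","properties":{"plan":{"type":"array","items":{"type":"array","items":{"type":"number"}}},"force":{"type":"number"}},"required":["plan"]}

```bash
mkdir -p pics
cat > h.py <<'E'
import numpy as np, cv2
from plant import read_state, read_camera, close_job, tips_ahead
def cam(n):
    c=read_camera(n); c['K']=np.array([[c['fx'],0,c['cx']],[0,c['fy'],c['cy']],[0,0,1.]])
    c['R']=cv2.Rodrigues(np.array(c['rvec'],float))[0]; c['D']=np.array(c['distortion'],float); c['t']=np.array(c['tvec'],float); return c
def ray(c,u,v):
    p=cv2.undistortPoints(np.array([[[u,v]]],float),c['K'],c['D'])[0,0]
    return -c['R'].T@c['t'], c['R'].T@np.array([p[0],p[1],1.])
def onz(c,u,v,z):
    o,d=ray(c,u,v); return o+d*(z-o[2])/d[2]
def xyz(c):
    h,w=c['z_map'].shape; g=np.stack(np.meshgrid(np.arange(w),np.arange(h)),-1).reshape(-1,1,2).astype(float)
    p=cv2.undistortPoints(g,c['K'],c['D'])[:,0]; z=c['z_map'].reshape(-1,1)
    P=(np.c_[p,np.ones(len(p))]*z-c['t'])@c['R']; P[z[:,0]==0]=np.nan
    return P.reshape(h,w,3)
def save(c,n): cv2.imwrite('pics/'+n,c['frame'][:,:,::-1])
E
python3 - <<'E'
from h import *
s=read_state(); print(s['tool_pos'],s['orientation'],s['t'],tips_ahead)
for n in('top','scene'):
    c=cam(n); save(c,n+'0.png'); print(n,-c['R'].T@c['t'])
E
```

```text
[ 0.15754276 -0.57838535  0.22859396] [-3.11208530e+00 -4.16130370e-01  1.86180482e-04] 0.0 0.011
top [0.35182757 0.06192481 0.89884243]
scene [1.08701023 0.45646307 0.4962259 ]
```

View pics/top0.png

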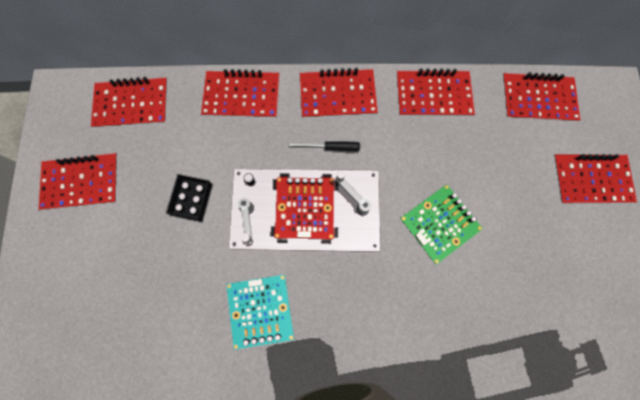

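View pics/scene0.png

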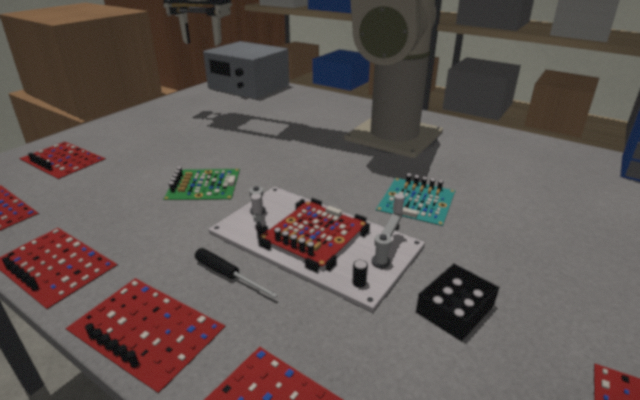

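The top view shows the fixture at about (305,210). The left arm runs from its pivot at about (246,207) to its screw end at about (248,240). The right arm runs from its pivot at about (363,208) to its screw end at about (340,182). The gold holes are at about (282,207) and (328,208). Next I'll measure these.

Run:
```python
from h import *
c=cam('top'); P=xyz(c); f=c['frame']
hsv=cv2.cvtColor(f,cv2.COLOR_RGB2HSV)
# fixture plate: bright low-sat
m=((hsv[...,2]>170)&(hsv[...,1]<40)).astype(np.uint8); m[:150]=0;m[260:]=0;m[:,:215]=0;m[:,395:]=0
m=cv2.morphologyEx(m,cv2.MORPH_CLOSE,np.ones((5,5)))
n,l,st,_=cv2.connectedComponentsWithStats(m); k=1+st[1:,4].argmax()
ys,xs=np.where(l==k)
w=np.array([onz(c,x,y,.012)[:2] for x,y in zip(xs,ys)])
r=cv2.minAreaRect((w*1000).astype(np.float32)); print('plate',r)
# red board
m=((hsv[...,1]>130)&((hsv[...,0]<10)|(hsv[...,0]>170))).astype(np.uint8);m[:165]=0;m[255:]=0;m[:,:240]=0;m[:,370:]=0
ys,xs=np.where(m>0);w=np.array([onz(c,x,y,.025)[:2] for x,y in zip(xs,ys)])
print('board',cv2.minAreaRect((w*1000).astype(np.float32)))
for y0,x0 in((200,275),(200,320)):
    g=(hsv[...,0]>12)&(hsv[...,0]<30)&(hsv[...,1]>110); q=np.zeros_like(g);q[y0:y0+16,x0:x0+16]=1
    ys,xs=np.where(g&q); print('hole',len(xs),xs.mean(),ys.mean(),onz(c,(xs.min()+xs.max())/2,(ys.min()+ys.max())/2,.025))
for n in('top','scene'):
    if n=='scene': c=cam(n);P=xyz(c)
    Z=P[...,2]
    for s,lo,hi in(('L',.05,.3),('R',-.3,-.005)):
        for a,b in((.045,.067),(.067,.09),(.09,.12)):
            q=(Z>a)&(Z<b)&(P[...,0]>.3)&(P[...,0]<.65)&(P[...,1]>lo)&(P[...,1]<hi)
            A=P[q]
            if len(A):print(n,s,a,len(A),A.mean(0).round(4),A.min(0).round(3),A.max(0).round(3))
c=cam('top')
cv2.imwrite('pics/crop.png',cv2.resize(c['frame'][160:260,220:390,::-1],None,fx=4.5,fy=4.5,interpolation=cv2.INTER_CUBIC))
```

```text
plate ((552.4700317382812, 80.41525268554688), (254.0018310546875, 453.17315673828125), 4.1513824462890625)
board ((543.0494995117188, 89.61700439453125), (143.9390106201172, 152.68312072753906), 88.49705505371094)
hole 42 281.3333333333333 207.0 [0.54298445 0.14316642 0.025     ]
hole 39 327.0 207.51282051282053 [0.54117636 0.03397769 0.025     ]
top L 0.045 478 [0.5433 0.2    0.0579] [0.45  0.051 0.045] [0.621 0.243 0.067]
top L 0.067 36 [0.4976 0.2192 0.0742] [0.451 0.207 0.067] [0.548 0.235 0.089]
top L 0.09 55 [0.4596 0.2149 0.099 ] [0.452 0.207 0.091] [0.468 0.223 0.103]
top R 0.045 287 [ 0.5562 -0.0341  0.0626] [ 0.524 -0.064  0.051] [ 0.602 -0.005  0.067]
top R 0.067 15 [ 0.5395 -0.0518  0.0682] [ 0.535 -0.056  0.067] [ 0.544 -0.047  0.07 ]
scene L 0.045 786 [0.5586 0.1997 0.0569] [0.452 0.051 0.045] [0.624 0.241 0.067]
scene L 0.067 136 [0.4892 0.2189 0.0772] [0.46  0.207 0.067] [0.553 0.233 0.09 ]
scene L 0.09 89 [0.4662 0.215  0.0977] [0.454 0.205 0.09 ] [0.472 0.223 0.102]
scene R 0.045 95 [ 0.5442 -0.0498  0.0629] [ 0.527 -0.069  0.045] [ 0.556 -0.037  0.067]
scene R 0.067 22 [ 0.5424 -0.053   0.0694] [ 0.537 -0.059  0.067] [ 0.547 -0.047  0.071]
scene R 0.09 2 [ 0.6039 -0.0054  0.1   ] [ 0.603 -0.005  0.1  ] [ 0.605 -0.005  0.1  ]
```

View pics/crop.png

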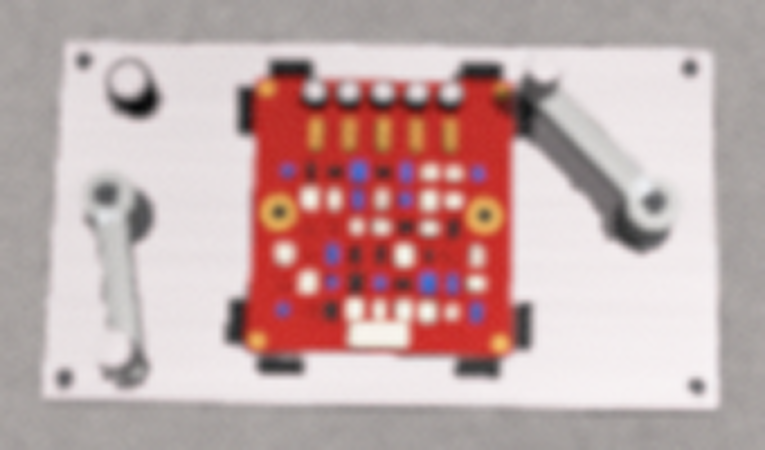

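The crop agrees with the numbers:
- The holes are at (0.543,0.143) and (0.541,0.034), about 110 mm apart as they should be.
- The pivots are at about (0.544,0.2286) and (0.540,-0.0514).
- The screws are at about (0.4625,0.215) and (0.6035,-0.002), each about 83 mm from its pivot.

I'll do the left arm first. The closed fingers will go behind its screw, with the tool yaw at about 99°.

>>> move_arm(
  plan=[
    [0, 0, -1, 0, 0, 0, 0],
    [0, 0, -1, 0, 0, 0, 0],
    [0, 0, -1, 0, 0, 0, 0],
    [0, 0, -1, 0, 0, 0, 0],
    [0, 0, -1, 0, 0, 0, 0],
    [0, 0, -1, 0, 0, 0, 0],
    [0, 0, -1, 0, 0, 0, 0],
    [0, 0, -1, 0, 0, 0, 0],
    [0, 0, -1, 0, 0, 0, 0],
    [0, 0, -1, 0, 0, 0, 0],
  ],
  force=10,
)

```text
t: 1.25
tool_pos: [0.1576, -0.5788, 0.2295]
orientation: [-2.484, -1.923, -0.0]
force: [-0.9, -0.1, 1.0]
opening: 0.0173
gripper_force: 0.0
```

>>> move_arm(
  plan=[
    [0, 0, -1, 0, 0, 0, 0],
    [0, 0, -1, 0, 0, 0, 0],
    [0, 0, -1, 0, 0, 0, 0],
    [0, 0, -1, 0, 0, 0, 0],
    [0, 0, 0, 0.5, 1, 0, 0],
    [0, 0, 0, 0.5, 1, 0, 0],
    [0, 0, 0, 0.5, 1, 0, 0],
    [0, 0, 0, 0.5, 1, 0, 0],
    [0, 0, 0, 0.5, 1, 0, 0],
    [0, 0, 0, 0.5, 1, 0, 0],
  ],
)

```text
t: 2.25
tool_pos: [0.2945, -0.48, 0.2295]
orientation: [-2.035, -2.393, -0.0]
force: [0.5, -0.5, -0.5]
opening: 0.0004
gripper_force: 0.0
```

>>> move_arm(
  plan=[
    [0, 0, 0, 1, 1, 0, 0],
    [0, 0, 0, 1, 1, 0, 0],
    [0, 0, 0, 1, 1, 0, 0],
    [0, 0, 0, 1, 1, 0, 0],
    [0, 0, 0, 1, 1, 0, 0],
    [0, 0, 0, 1, 1, 0, 0],
    [0, 0, 0, 1, 1, 0, 0],
    [0, 0, 0, 1, 1, 0, 0],
    [0, 0, 0, 1, 1, 0, 0],
    [0, 0, 0, 1, 1, 0, 0],
  ],
)

```text
t: 3.25
tool_pos: [0.501, -0.1927, 0.2296]
orientation: [2.035, 2.393, -0.0]
force: [0.1, -0.5, -0.4]
opening: 0.0006
gripper_force: 0.0
```

>>> move_arm(
  plan=[
    [0, 0, 0, 1, 0.1, 0, 0],
    [0, 0, 0, 1, 0.1, 0, 0],
    [0, 0, 0, 1, 0.1, 0, 0],
    [0, 0, 0, 1, 0.1, 0, 0],
    [0, 0, 0, 1, 0.1, 0, 0],
    [0, 0, 0, 1, 0.1, 0, 0],
    [0, 0, 0, 1, 0.1, 0, 0],
    [0, 0, 0, 1, 0.1, 0, 0],
    [0, 0, 0, 1, 0.1, 0, 0],
    [0, 0, 0, 1, 0.1, 0, 0],
  ],
)

```text
t: 4.25
tool_pos: [0.4847, 0.0578, 0.2296]
orientation: [2.036, 2.393, 0.0]
force: [-0.3, 0.2, 0.6]
opening: 0.0005
gripper_force: 0.0
```

```bash
cat >> h.py <<'E'
def rel(p,yaw=None):
    "pose, and shift to p in tool units; turn to yaw(deg) in units"
    s=read_state(); R=cv2.Rodrigues(np.array(s['orientation'],float))[0]
    y=np.degrees(np.arctan2(R[1,0],R[0,0])); print('t',s['t'],'pos',np.round(s['tool_pos'],4),'yaw',y.round(2),'zax',R[:,2].round(3),'q',np.round(s['q'],2),'F',np.round(s['force'],2),'open',s['opening'])
    print('shift',(R.T@(np.array(p)-s['tool_pos'])/.025).round(3), 'turn', None if yaw is None else round(((y-yaw+180)%360-180)/6,2))
E
python3 - <<'E'
from h import *
rel([.4575,.2446,.087],99.4)
E
```

```text
t 4.25 pos [0.4847 0.0578 0.2296] yaw 99.23 zax [ 0.  0. -1.] q [ 0.01 -0.18  1.79  0.    1.53 -0.15] F [-0.29  0.24  0.62] open 0.0004800926091217762
shift [7.549 0.125 5.705] turn -0.03
```

>>> move_arm(
  plan=[
    [0, 0, 0, 1, 0, 0, 0],
    [0, 0, 0, 1, 0, 0, 0],
    [0, 0, 0, 1, 0, 0, 0],
    [0, 0, 0, 1, 0, 0, 0],
    [0, 0, 0, 1, 0, 0, 0],
    [0, 0, 0, 1, 0, 0, 0],
    [0, 0, 0, 1, 0, 0, 0],
    [0, 0, 0, 0.5, 0, 0, 0],
    [0, 0, 0, 0, 0, 0, 0],
    [0, 0, 0, 0, 0, 1, 0],
  ],
)

```text
t: 5.25
tool_pos: [0.4571, 0.2423, 0.208]
orientation: [2.032, 2.391, 0.009]
force: [0.1, 0.4, 0.0]
opening: 0.0005
gripper_force: 0.0
```

>>> move_arm(
  plan=[
    [0, 0, 0, 0, 0, 0.7, 0],
    [0, 0, 0, 0, 0, 0.7, 0],
    [0, 0, 0, 0, 0, 0.7, 0],
    [0, 0, 0, 0, 0, 0.6, 0],
    [0, 0, 0, 0, 0, 0.5, 0],
    [0, 0, 0, 0, 0, 0.5, 0],
    [0, 0, 0, 0, 0, 0.5, 0],
    [0, 0, 0, 0, 0, 0.5, 0],
    [0, 0, 0, 0, 0, 0, 0],
    [0, 0, 0, 0, 0, 0, 0],
  ],
)

```text
t: 6.25
tool_pos: [0.4547, 0.2419, 0.087]
orientation: [-2.035, -2.393, 0.001]
force: [-1.3, -0.4, -0.3]
opening: 0.0003
gripper_force: 0.0
```

Run:
```python
from h import *
rel([.4575,.2446,.087],99.4)
c=cam('scene'); cv2.imwrite('pics/s1.png',cv2.resize(c['frame'][130:310,200:460,::-1],None,fx=3,fy=3,interpolation=cv2.INTER_CUBIC))
```

```text
t 6.25 pos [0.4547 0.2419 0.087 ] yaw 99.24 zax [-0.001 -0.    -1.   ] q [0.39 0.02 1.87 0.   1.25 0.23] F [-1.27 -0.45 -0.26] open 0.0002769014903930628
shift [ 0.09   0.129 -0.002] turn -0.03
```

View pics/s1.png

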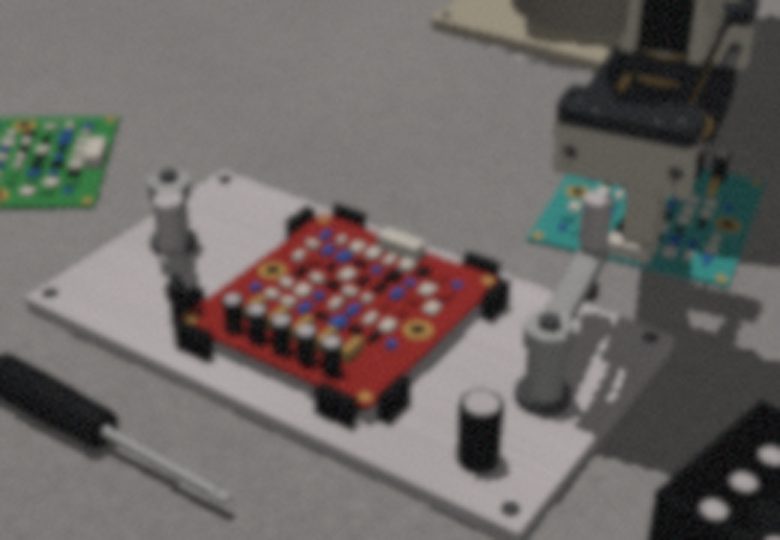

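The finger stands clear behind the left screw (the post at about (597,215) in the crop). I'll close the gap and then push along the arc in slow steps.

>>> move_arm(
  plan=[
    [0, 0, 0, -0.1, 0.1, 0, 0],
    [0, 0, 0, -0.15, 0, 0, 0],
    [0, 0, 0, -0.15, 0, 0, 0],
    [0, 0, -0.5, -0.18, -0.035, 0, 0],
    [0, 0, -0.5, -0.18, -0.035, 0, 0],
    [0, 0, -0.5, -0.18, -0.035, 0, 0],
    [0, 0, -0.5, -0.18, -0.035, 0, 0],
    [0, 0, -0.5, -0.18, -0.035, 0, 0],
    [0, 0, -0.5, -0.18, -0.035, 0, 0],
    [0, 0, -0.5, -0.18, -0.035, 0, 0],
  ],
)

```text
t: 7.3
tool_pos: [0.4632, 0.2005, 0.0875]
orientation: [1.562, 2.725, 0.001]
force: [1.1, 1.6, 0.2]
opening: 0.0006
gripper_force: 0.5
```

>>> move_arm(
  plan=[
    [0, 0, -0.5, -0.18, -0.035, 0, 0],
    [0, 0, -0.5, -0.18, -0.035, 0, 0],
    [0, 0, -0.5, -0.18, -0.035, 0, 0],
    [0, 0, -0.5, -0.18, -0.035, 0, 0],
    [0, 0, -0.5, -0.18, -0.035, 0, 0],
    [0, 0, -0.5, -0.18, -0.035, 0, 0],
    [0, 0, -0.5, -0.18, -0.035, 0, 0],
    [0, 0, -0.5, -0.18, -0.035, 0, 0],
    [0, 0, 0, 0, 0, 0, 0],
    [0, 0, 0, 0, 0, 0, 0],
  ],
)

```text
t: 8.3
tool_pos: [0.481, 0.1689, 0.0873]
orientation: [0.968, 2.989, 0.0]
force: [0.2, 0.1, -0.5]
opening: 0.0005
gripper_force: 0.0
```

```bash
cat >> h.py <<'E'
def screw(c,box,z0=.093):
    P=xyz(c); q=(P[...,2]>z0)&(P[...,2]<.105)&(P[...,0]>box[0])&(P[...,0]<box[1])&(P[...,1]>box[2])&(P[...,1]<box[3])
    A=P[q]; print('screw pts',len(A),A.mean(0).round(4) if len(A) else '',A.min(0).round(4),A.max(0).round(4)); return q
E
python3 - <<'E'
from h import *
rel([.543-.0175,.143,.087],180)
c=cam('scene'); q=screw(c,(.45,.6,.12,.23))
im=c['frame'][:,:,::-1].copy(); im[q]=(0,255,0)
cv2.imwrite('pics/s2.png',cv2.resize(im[130:310,200:460],None,fx=3,fy=3,interpolation=cv2.INTER_CUBIC))
E
```

```text
t 8.3 pos [0.481  0.1689 0.0873] yaw 144.12 zax [ 0.  0. -1.] q [ 0.24  0.    1.89 -0.    1.25 -0.71] F [ 0.16  0.06 -0.5 ] open 0.0005025773867068727
shift [-2.048  0.203  0.01 ] turn -5.98
screw pts 162 [0.4964 0.1661 0.0989] [0.4836 0.1485 0.093 ] [0.5081 0.185  0.1049]
```

View pics/s2.png

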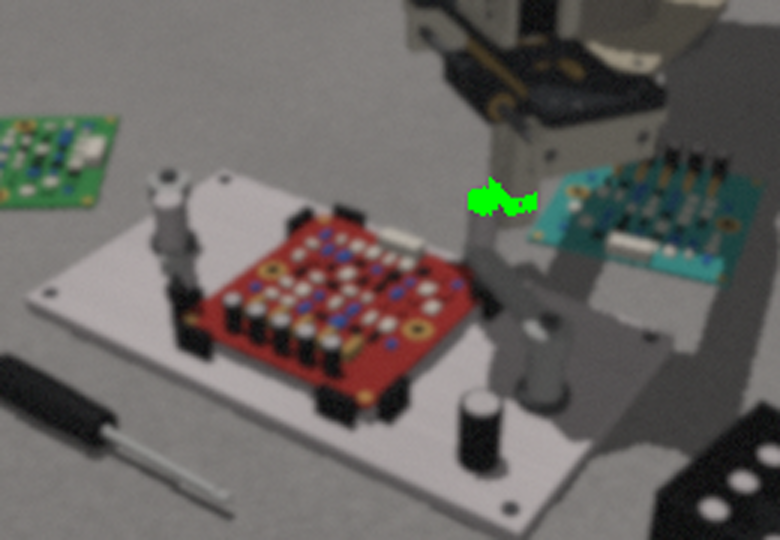

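>>> move_arm(
  plan=[
    [0, 0, -0.5, -0.18, -0.035, 0, 0],
    [0, 0, -0.5, -0.18, -0.035, 0, 0],
    [0, 0, -0.5, -0.18, -0.035, 0, 0],
    [0, 0, -0.5, -0.18, -0.035, 0, 0],
    [0, 0, -0.5, -0.18, -0.035, 0, 0],
    [0, 0, -0.5, -0.18, -0.035, 0, 0],
    [0, 0, -0.5, -0.18, -0.035, 0, 0],
    [0, 0, -0.5, -0.18, -0.035, 0, 0],
    [0, 0, -0.5, -0.18, -0.035, 0, 0],
    [0, 0, -0.5, -0.18, -0.035, 0, 0],
  ],
)

```text
t: 9.35
tool_pos: [0.5187, 0.1444, 0.0871]
orientation: [-0.156, -3.137, -0.0]
force: [-0.4, 0.1, -0.0]
opening: 0.0002
gripper_force: 0.5
```

Run:
```python
from h import *
rel([.543-.0175,.143,.087],180)
```

```text
t 9.35 pos [0.5187 0.1444 0.0871] yaw 174.3 zax [-0.001  0.    -1.   ] q [ 0.18  0.08  1.81  0.    1.25 -1.3 ] F [-0.45  0.15 -0.01] open 0.0002391613885617206
shift [-0.277 -0.03   0.003] turn -0.95
```

>>> move_arm(
  plan=[
    [0, 0, 0, 0.4, 0, 0, 0],
    [0, 0, 0, 1, 0, 0, 0],
    [0, 0, 0, 1, 0, 0, 0],
    [0, 0, 0, 0, 0, 0, 0],
    [0, 0, 0, 0, 0, 0, 0],
    [0, 0, 0, 0, 0, 0, 0],
    [0, 0, 0, 0, 0, 0, 0],
    [0, 0, 0, 0, 0, 0, 0],
    [0, 0, 0, 0, 0, 0, 0],
    [0, 0, 0, 0, 0, 0, 0],
  ],
)

```text
t: 10.35
tool_pos: [0.4593, 0.1502, 0.087]
orientation: [-0.159, -3.137, 0.0]
force: [-0.4, -0.2, -0.3]
opening: 0.0004
gripper_force: 0.0
```

Run:
```python
from h import *
rel([.543-.0175,.143,.087],180)
c=cam('scene'); screw(c,(.49,.6,.12,.23)); q=screw(c,(.49,.6,.12,.23),.097)
im=c['frame'][:,:,::-1].copy()
cv2.imwrite('pics/s3.png',cv2.resize(im[150:270,300:440],None,fx=5,fy=5,interpolation=cv2.INTER_CUBIC))
ys,xs=np.where(q); print(xs.min(),xs.max(),ys.min(),ys.max(), onz(c,(xs.min()+xs.max())/2,(ys.min()+ys.max())/2,.1))
```

```text
t 10.35 pos [0.4593 0.1502 0.087 ] yaw 174.21 zax [-0. -0. -1.] q [ 0.21 -0.07  1.96 -0.    1.25 -1.26] F [-0.44 -0.23 -0.25] open 0.000380611517343634
shift [-2.663e+00 -1.900e-02  1.000e-03] turn -0.96
screw pts 80 [0.5415 0.1434 0.0987] [0.5308 0.1338 0.0932] [0.549  0.1507 0.1023]
screw pts 58 [0.5404 0.1425 0.1001] [0.5308 0.1338 0.0972] [0.5486 0.1507 0.1023]
337 346 200 206 [0.54010918 0.14228038 0.1       ]
```

View pics/s3.png

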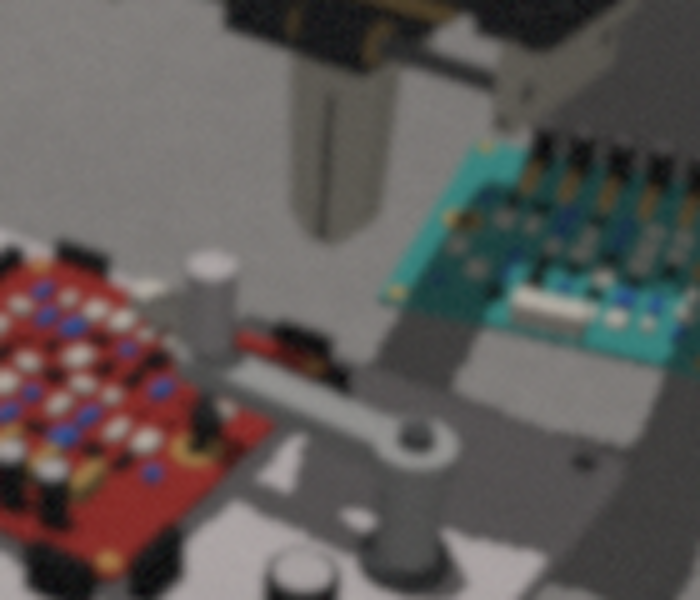

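The left screw is now just short of its hole (the foot at about (208,420), the ring at about (198,445) in the crop). I'll locate the holes and pivots with the same camera so calibration errors cancel.

Run:
```python
from h import *
c=cam('scene'); f=cv2.imread('pics/scene0.png'); hsv=cv2.cvtColor(f,cv2.COLOR_BGR2HSV)
g=((hsv[...,0]>12)&(hsv[...,0]<32)&(hsv[...,1]>100)&(hsv[...,2]>60)).astype(np.uint8)
n,l,st,ce=cv2.connectedComponentsWithStats(g)
for s,e in zip(st[1:],ce[1:]):
    if s[4]>6 and 265<e[0]<365 and 200<e[1]<262: print(s,onz(c,s[0]+(s[2]-1)/2,s[1]+(s[3]-1)/2,.025).round(4),onz(c,*e,.025).round(4))
P=xyz(c)
for b in((.53,.56,.21,.25),(.52,.56,-.07,-.03)):
    q=(P[...,2]>.066)&(P[...,2]<.08)&(P[...,0]>b[0])&(P[...,0]<b[1])&(P[...,1]>b[2])&(P[...,1]<b[3]); A=P[q]
    print('pivot',len(A),A.mean(0).round(4),((A.min(0)+A.max(0))/2).round(4))
screw(c,(.58,.63,-.03,.03),.095)
```

```text
[286 218   9   5  34] [0.5438 0.0318 0.025 ] [0.5429 0.0321 0.025 ]
[361 222   4   3   9] [0.4759 0.1527 0.025 ] [0.476  0.1532 0.025 ]
[335 237   9   6  42] [0.5449 0.1423 0.025 ] [0.5451 0.1421 0.025 ]
[305 240   7   4   9] [0.5805 0.0992 0.025 ] [0.5796 0.0979 0.025 ]
[314 242   7   8  34] [0.5813 0.119  0.025 ] [0.5815 0.1187 0.025 ]
[320 261   4   3   9] [0.6145 0.1502 0.025 ] [0.6144 0.1498 0.025 ]
pivot 39 [0.5476 0.2262 0.0688] [0.544  0.2214 0.0687]
pivot 30 [ 0.5434 -0.0516  0.0686] [ 0.5457 -0.0503  0.0689]
screw pts 62 [0.6061 0.0056 0.0994] [ 0.5972 -0.0037  0.095 ] [0.614  0.0125 0.1018]
```

>>> move_arm(
  plan=[
    [0, 0, -0.95, 0, -0.3, 0, 0],
    [0, 0, 0, 0, 0, 0, 0],
    [0, 0, 0, -0.6, 0, 0, 0],
    [0, 0, 0, -0.7, 0, 0, 0],
    [0, 0, 0, -0.5, 0, 0, 0],
    [0, 0, 0, -0.3, 0, 0, 0],
    [0, 0, 0, -0.2, 0, 0, 0],
    [0, 0, 0, -0.15, 0, 0, 0],
    [0, 0, 0, -0.1, 0, 0, 0],
    [0, 0, 0, 0, 0, 0, 0],
  ],
)

```text
t: 11.45
tool_pos: [0.522, 0.1427, 0.087]
orientation: [-0.002, -3.141, 0.0]
force: [0.0, -0.6, -0.3]
opening: 0.0006
gripper_force: 0.0
```

>>> move_arm(
  plan=[
    [0, 0, 0, 0, 0, 0, 0],
    [0, 0, 0, 0.3, 0, 0, 0],
    [0, 0, 0, 1, 0, 0, 0],
    [0, 0, 0, 1, 0, 0, 0],
    [0, 0, 0, 0.5, 0, 0, 0],
    [0, 0, 0, 0, 0, -1, 0],
    [0, 0, 0, 0, 0, -1, 0],
    [0, 0, 0, 0, 0, -1, 0],
    [0, 0, 0, 0, 0, -1, 0],
    [0, 0, 0, 0, 0, -1, 0],
  ],
)

```text
t: 12.45
tool_pos: [0.4515, 0.1429, 0.2132]
orientation: [0.002, 3.141, 0.0]
force: [0.1, -0.4, 0.0]
opening: 0.0009
gripper_force: 0.0
```

Run:
```python
from h import *
rel([.623,-.025,.21],127)
c=cam('scene'); screw(c,(.49,.6,.12,.23),.097)
c=cam('top'); screw(c,(.49,.6,.12,.23),.097)
```

```text
t 12.45 pos [0.4515 0.1429 0.2132] yaw 179.94 zax [ 0.  0. -1.] q [ 0.2  -0.21  1.85  0.    1.5  -1.37] F [ 0.06 -0.39  0.04] open 0.0009376343386479926
shift [-6.869 -6.708  0.127] turn 8.82
screw pts 61 [0.5439 0.1423 0.1001] [0.5329 0.1336 0.0972] [0.5516 0.1499 0.1027]Traceback (most recent call last):
  File "<stdin>", line 4, in <module>
  File "h.py", line 24, in screw
    A=P[q]; print('screw pts',len(A),A.mean(0).round(4) if len(A) else '',A.min(0).round(4),A.max(0).round(4)); return q
                                                                          ~~~~~^^^
    return umr_minimum(a, axis, None, out, keepdims, initial, where)
ValueError: zero-size array to reduction operation minimum which has no identity
```

The left screw now reads (0.544,0.142) against its hole at (0.545,0.142), so that arm is done. Next is the right arm: its screw is at about (0.605,0.0045), so the tool yaw starts at 132° and the finger goes in at about (0.626,-0.019).

>>> move_arm(
  plan=[
    [0, 0, 1, 0, 0, 0, 0],
    [0, 0, 1, 0, 0, 0, 0],
    [0, 0, 1, 0, 0, 0, 0],
    [0, 0, 1, 0, 0, 0, 0],
    [0, 0, 1, 0, 0, 0, 0],
    [0, 0, 1, 0, 0, 0, 0],
    [0, 0, 1, 0, 0, 0, 0],
    [0, 0, 1, 0, 0, 0, 0],
    [0, 0, 0, 0, 0, 0, 0],
    [0, 0, 0, 0, 0, 0, 0],
  ],
)

```text
t: 13.55
tool_pos: [0.4516, 0.1428, 0.2114]
orientation: [-1.275, -2.871, 0.001]
force: [0.4, -0.0, -0.3]
opening: 0.0003
gripper_force: 0.0
```

>>> move_arm(
  plan=[
    [0, 0, 0, -1, 0.1, 0, 0],
    [0, 0, 0, -1, 0.1, 0, 0],
    [0, 0, 0, -1, 0.1, 0, 0],
    [0, 0, 0, -1, 0.1, 0, 0],
    [0, 0, 0, -1, 0.1, 0, 0],
    [0, 0, 0, -1, 0.1, 0, 0],
    [0, 0, 0, -1, 0.1, 0, 0],
    [0, 0, 0, -1, 0.1, 0, 0],
    [0, 0, 0, -1, 0.1, 0, 0],
    [0, 0, 0, -0.5, 0, 0, 0],
  ],
)

```text
t: 14.55
tool_pos: [0.6283, -0.0201, 0.2114]
orientation: [-1.277, -2.87, 0.001]
force: [-0.5, 0.1, -0.3]
opening: 0.0005
gripper_force: 0.0
```

Run:
```python
from h import *
rel([.6264,-.019,.087],132)
c=cam('scene'); screw(c,(.49,.6,.12,.23),.097); screw(c,(.58,.63,-.03,.03),.095)
```

```text
t 14.55 pos [ 0.6283 -0.0201  0.2114] yaw 132.01 zax [-0. -0. -1.] q [-0.11  0.22  1.43 -0.    1.5  -0.85] F [-0.5   0.15 -0.3 ] open 0.0005374688368879834
shift [ 0.085 -0.025  4.978] turn 0.0
screw pts 59 [0.5438 0.1424 0.1002] [0.534  0.1334 0.0971] [0.5516 0.1498 0.1019]
screw pts 62 [0.6064 0.0052 0.0996] [ 0.5972 -0.005   0.0952] [0.6136 0.0133 0.1025]
```

>>> move_arm(
  plan=[
    [0, 0, 0, 0, 0, 1, 0],
    [0, 0, 0, 0, 0, 1, 0],
    [0, 0, 0, 0, 0, 0.7, 0],
    [0, 0, 0, 0, 0, 0.6, 0],
    [0, 0, 0, 0, 0, 0.5, 0],
    [0, 0, 0, 0, 0, 0.5, 0],
    [0, 0, 0, 0, 0, 0.4, 0],
    [0, 0, 0, 0, 0, 0.25, 0],
    [0, 0, 0, 0, 0, 0, 0],
    [0, 0, 0, 0, 0, 0, 0],
  ],
)

```text
t: 15.6
tool_pos: [0.6279, -0.0189, 0.0888]
orientation: [1.279, 2.869, 0.0]
force: [-0.1, 0.2, -0.4]
opening: 0.0008
gripper_force: 0.0
```

>>> move_arm(
  plan=[
    [0, 0, 0, 0.2, 0, 0, 0],
    [0, 0, 0, 0.15, 0, 0, 0],
    [0, 0, 0, 0.1, 0, 0, 0],
    [0, 0, -0.5, 0.18, 0.035, 0, 0],
    [0, 0, -0.5, 0.18, 0.035, 0, 0],
    [0, 0, -0.5, 0.18, 0.035, 0, 0],
    [0, 0, -0.5, 0.18, 0.035, 0, 0],
    [0, 0, -0.5, 0.18, 0.035, 0, 0],
    [0, 0, -0.5, 0.18, 0.035, 0, 0],
    [0, 0, 0, 0, 0, 0, 0],
  ],
)

```text
t: 16.6
tool_pos: [0.603, 0.0115, 0.0888]
orientation: [0.813, 3.034, 0.0]
force: [-0.4, -0.7, 0.5]
opening: 0.0003
gripper_force: 0.0
```

Run:
```python
from h import *
rel([.5435+.025,.032,.087],180)
c=cam('top'); P=xyz(c)
cv2.imwrite('pics/t4.png',cv2.resize(c['frame'][150:260,220:390,::-1],None,fx=4.5,fy=4.5,interpolation=cv2.INTER_CUBIC))
```

```text
t 16.6 pos [0.603  0.0115 0.0888] yaw 150.01 zax [ 0.001  0.    -1.   ] q [-0.07  0.25  1.62  0.    1.27 -1.11] F [-0.43 -0.72  0.52] open 0.0002610611453786804
shift [1.604 0.02  0.071] turn -5.0
```

View pics/t4.png

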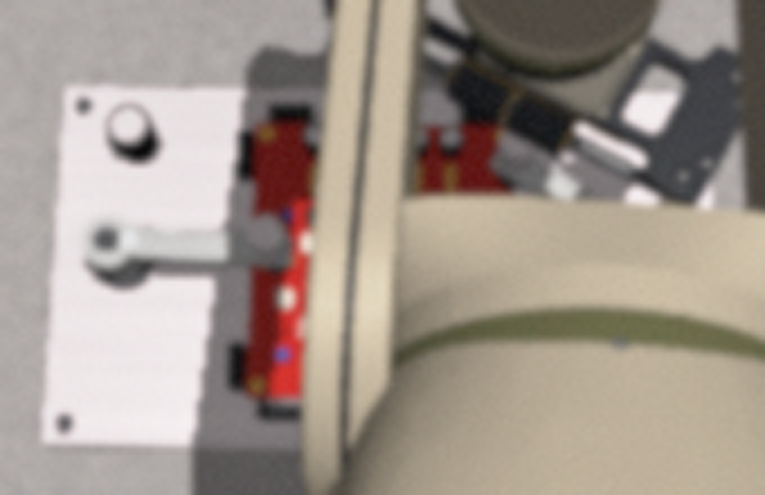

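The left arm points straight in (pivot at about (105,243), screw at about (265,245)). The robot hides the right arm from the top camera. I'll keep pushing.

>>> move_arm(
  plan=[
    [0, 0, -0.5, 0.18, 0.035, 0, 0],
    [0, 0, -0.5, 0.18, 0.035, 0, 0],
    [0, 0, -0.5, 0.18, 0.035, 0, 0],
    [0, 0, -0.5, 0.18, 0.035, 0, 0],
    [0, 0, -0.5, 0.18, 0.035, 0, 0],
    [0, 0, -0.5, 0.18, 0.035, 0, 0],
    [0, 0, -0.5, 0.18, 0.035, 0, 0],
    [0, 0, -0.5, 0.18, 0.035, 0, 0],
    [0, 0, -0.5, 0, 0, 0, 0],
    [0, 0, -0.5, 0, 0, 0, 0],
  ],
)

```text
t: 17.65
tool_pos: [0.5717, 0.0295, 0.0885]
orientation: [0.001, 3.141, -0.0]
force: [0.4, 0.4, -0.1]
opening: 0.0009
gripper_force: 0.0
```

Run:
```python
from h import *
rel([.5435+.025,.032,.087],180)
```

```text
t 17.65 pos [0.5717 0.0295 0.0885] yaw 179.96 zax [ 0. -0. -1.] q [-0.04  0.17  1.71 -0.    1.26 -1.61] F [ 0.42  0.36 -0.05] open 0.0008627563384480241
shift [0.129 0.1   0.061] turn -0.01
```

>>> move_arm(
  plan=[
    [0, 0, 0, -0.3, 0, 0, 0],
    [0, 0, 0, -1, 0, 0, 0],
    [0, 0, 0, -1, 0, 0, 0],
    [0, 0, 0, 0, 0, -1, 0],
    [0, 0, 0, 0, 0, -1, 0],
    [0, 0, 0, 0, 0, -1, 0],
    [0, 0, 0, 0, 0, -1, 0],
    [0, 0, 0, 0, 0, -1, 0],
    [0, 0, 0, 0, 0, -1, 0],
    [0, 0, 0, 0, 0, 0, 0],
  ],
)

```text
t: 18.65
tool_pos: [0.6318, 0.0292, 0.2434]
orientation: [0.006, 3.134, -0.0]
force: [0.6, 0.2, 0.6]
opening: 0.0004
gripper_force: 0.0
```

Run:
```python
from h import *
rel([.5435+.025,.032,.087],180)
c=cam('scene'); screw(c,(.49,.6,.12,.23),.097);screw(c,(.49,.6,.0,.07),.097)
cv2.imwrite('pics/s5.png',cv2.resize(c['frame'][160:280,240:410,::-1],None,fx=4.5,fy=4.5,interpolation=cv2.INTER_CUBIC))
```

```text
t 18.65 pos [0.6318 0.0292 0.2434] yaw 179.77 zax [ 0.008 -0.    -1.   ] q [-0.03  0.21  1.38 -0.    1.55 -1.6 ] F [0.56 0.17 0.62] open 0.0003552803769587292
shift [2.581 0.103 6.236] turn -0.04
screw pts 61 [0.5438 0.1426 0.1001] [0.5334 0.1325 0.097 ] [0.5514 0.1506 0.1021]
screw pts 50 [0.5575 0.0315 0.1002] [0.5475 0.0232 0.0972] [0.5649 0.0388 0.1022]
```

View pics/s5.png

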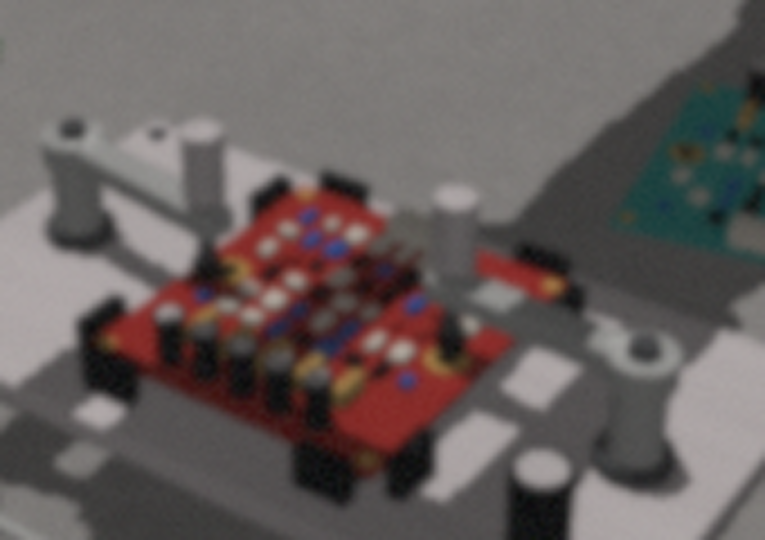

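The left foot sits on its ring (about (450,350)). The right screw is about 13 mm short, at x=0.5575 against 0.5435. I'll go back down and push it the rest of the way.

>>> move_arm(
  plan=[
    [0, 0, 0, 0, 0, 1, 0],
    [0, 0, 0, 0, 0, 1, 0],
    [0, 0, 0, 0, 0, 1, 0],
    [0, 0, 0, 0, 0, 1, 0],
    [0, 0, 0, 0, 0, 1, 0],
    [0, 0, 0, 0, 0, 0.6, 0],
    [0, 0, 0, 0, 0, 0.4, 0],
    [0, 0, 0, 0, 0, 0.2, 0],
    [0, 0, 0, 0, 0, 0, 0],
    [0, 0, 0, 0, 0, 0, 0],
  ],
)

```text
t: 19.7
tool_pos: [0.6301, 0.0294, 0.0846]
orientation: [0.002, 3.14, -0.0]
force: [0.2, 0.4, 0.4]
opening: 0.0006
gripper_force: 0.0
```

Run:
```python
from h import *
rel([.5587,.031,.087],180)
```

```text
t 19.7 pos [0.6301 0.0294 0.0846] yaw 179.92 zax [ 0.002 -0.    -1.   ] q [-0.03  0.32  1.54  0.    1.28 -1.6 ] F [0.24 0.41 0.36] open 0.000593695457512181
shift [ 2.854  0.059 -0.103] turn -0.01
```

>>> move_arm(
  plan=[
    [0, 0, 0, 0.7, 0, -0.1, 0],
    [0, 0, 0, 0.8, 0, 0, 0],
    [0, 0, 0, 0.4, 0, 0, 0],
    [0, 0, 0, 0.2, 0, 0, 0],
    [0, 0, 0, 0.2, 0, 0, 0],
    [0, 0, 0, 0.2, 0, 0, 0],
    [0, 0, 0, 0.2, 0, 0, 0],
    [0, 0, 0, 0.15, 0, 0, 0],
    [0, 0, 0, 0, 0, 0, 0],
    [0, 0, 0, 0, 0, 0, 0],
  ],
)

```text
t: 20.7
tool_pos: [0.5578, 0.0294, 0.0858]
orientation: [-0.002, -3.141, 0.0]
force: [-1.1, -0.6, 0.3]
opening: 0.0004
gripper_force: 0.0
```

>>> move_arm(
  plan=[
    [0, 0, 0, -0.3, 0, 0, 0],
    [0, 0, 0, -1, 0, 0, 0],
    [0, 0, 0, -1, 0, 0, 0],
    [0, 0, 0, 0, 0, -1, 0],
    [0, 0, 0, 0, 0, -1, 0],
    [0, 0, 0, 0, 0, -1, 0],
    [0, 0, 0, 0, 0, -1, 0],
    [0, 0, 0, 0, 0, -1, 0],
    [0, 0, 0, 0, -1, -1, 0],
    [0, 0, 0, 0, -1, 0, 0],
  ],
)

```text
t: 21.7
tool_pos: [0.618, -0.0208, 0.2408]
orientation: [-0.001, 3.135, -0.001]
force: [0.6, 0.7, 0.5]
opening: 0.0007
gripper_force: 0.0
```

>>> move_arm(
  plan=[
    [0, 0, 0, 0, -1, 0, 0],
    [0, 0, 0, 0, -1, 0, 0],
    [0, 0, 0, 0, -1, 0, 0],
    [0, 0, 0, 0, -1, 0, 0],
    [0, 0, 0, 0, -1, 0, 0],
    [0, 0, 0, 0, -1, 0, 0],
    [0, 0, 0, 0, -1, 0, 0],
    [0, 0, 0, 0, -1, 0, 0],
    [0, 0, 0, 0, -1, 0, 0],
    [0, 0, 0, 0, -1, 0, 0],
  ],
)

```text
t: 22.7
tool_pos: [0.6154, -0.2719, 0.2355]
orientation: [-0.002, -3.141, -0.0]
force: [-0.1, 0.3, -0.5]
opening: 0.0007
gripper_force: 0.0
```

>>> move_arm(
  plan=[
    [0, 0, 0, 0.5, -1, 0, 0],
    [0, 0, 0, 0.5, -1, 0, 0],
    [0, 0, 0, 0.5, -1, 0, 0],
    [0, 0, 0, 0.5, -1, 0, 0],
    [0, 0, 0, 0.5, -1, 0, 0],
    [0, 0, 0, 0.5, -1, 0, 0],
    [0, 0, 0, 0.5, -1, 0, 0],
    [0, 0, 0, 0.5, -1, 0, 0],
    [0, 0, 0, 0, 0, 0, 0],
    [0, 0, 0, 0, 0, 0, 0],
  ],
)

```text
t: 23.7
tool_pos: [0.5147, -0.471, 0.2353]
orientation: [-0.004, -3.141, -0.001]
force: [-0.1, 0.2, 0.1]
opening: 0.0001
gripper_force: 0.0
```

Run:
```python
from h import *
rel([.65,.03,.23],180)
for n in('scene','top'):
    c=cam(n)
    for b in((.49,.6,.12,.23),(.49,.6,.0,.07)):
        q=screw(c,b,.096); ys,xs=np.where(q); print(n,onz(c,(xs.min()+xs.max())/2,(ys.min()+ys.max())/2,.1).round(4))
    if n=='scene': a=cv2.resize(c['frame'][170:260,260:390,::-1],None,fx=6,fy=3.3*6/3.3,interpolation=cv2.INTER_CUBIC)[:300]
    else: b=cv2.resize(c['frame'][165:255,220:390,::-1],None,fx=4.5,fy=4.5,interpolation=cv2.INTER_CUBIC)[:300]
a=cv2.resize(c['frame'],(1,1)) if 0 else a
w=max(a.shape[1],b.shape[1]); o=np.zeros((600,w,3),np.uint8); o[:a.shape[0],:a.shape[1]]=a; o[300:300+b.shape[0],:b.shape[1]]=b
cv2.imwrite('pics/both.png',o)
```

```text
t 23.7 pos [ 0.5147 -0.471   0.2353] yaw 179.85 zax [-0.     0.001 -1.   ] q [-0.81  0.4   1.17  0.    1.58 -2.38] F [-0.09  0.19  0.11] open 0.00014113243636845215
shift [-5.359 20.053  0.226] turn -0.03
screw pts 64 [0.5439 0.1424 0.0998] [0.5341 0.1326 0.0961] [0.5514 0.15   0.1019]
scene [0.5452 0.1433 0.1   ]
screw pts 57 [0.5429 0.0326 0.0997] [0.5324 0.0243 0.0965] [0.5509 0.0402 0.1023]
scene [0.5425 0.0328 0.1   ]
screw pts 51 [0.5391 0.1432 0.099 ] [0.5311 0.1354 0.0964] [0.5475 0.1509 0.1016]
top [0.539 0.143 0.1  ]
screw pts 50 [0.5386 0.0332 0.0991] [0.5305 0.0252 0.0963] [0.5472 0.0406 0.102 ]
top [0.5384 0.0329 0.1   ]
```

View pics/both.png

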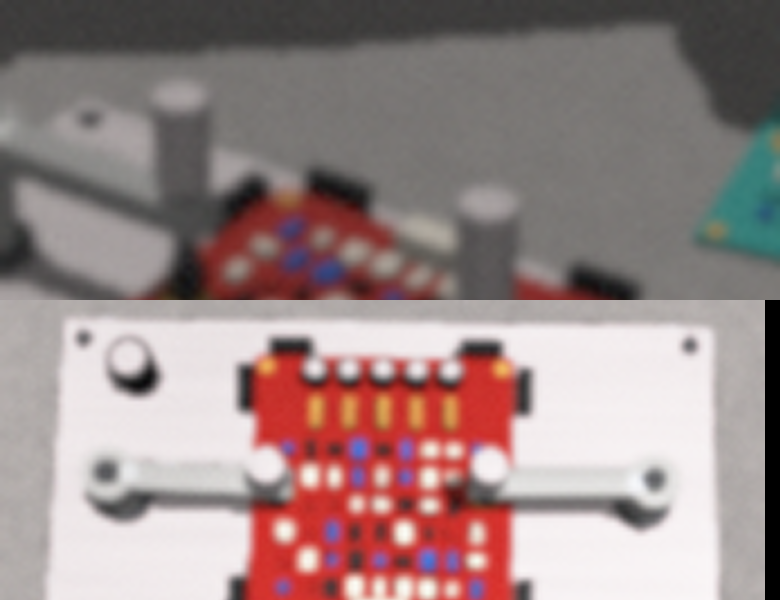

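The top view shows both arms nearly straight in. The two cameras disagree by 2–3 mm on the screws, so I'll compare the direction of each bar with the hole-to-hole line, which a camera offset does not affect.

Run:
```python
from h import *
for n in('top','scene'):
    c=cam(n); P=xyz(c); Z=P[...,2]; print(n)
    for s,y0,y1 in(('L',.158,.208),('R',-.033,.017)):
        q=(abs(Z-.064)<.004)&(P[...,1]>y0)&(P[...,1]<y1)&(abs(P[...,0]-.542)<.02); A=P[q]
        yb=np.linspace(y0,y1,11); mid=[[(a+b)/2,(lambda x:(x.min()+x.max())/2)(A[(A[:,1]>a)&(A[:,1]<b),0])] for a,b in zip(yb[:-1],yb[1:]) if ((A[:,1]>a)&(A[:,1]<b)).sum()>3]
        k,b=np.polyfit(*np.array(mid).T,1); k2,b2=np.polyfit(A[:,1],A[:,0],1)
        yh=.143 if s=='L' else .033; print(s,len(A),'slope',k.round(4),k2.round(4),'x at hole',(k*yh+b).round(4),(k2*yh+b2).round(4),'x at pivot',(k2*(.2286 if s=='L' else -.0514)+b2).round(4))
    # rectangular check of the plate's axis: bright plate edges far side, from corner holes not needed
c=cam('top'); f=c['frame']; g=cv2.cvtColor(f,cv2.COLOR_RGB2GRAY)
ft=[]
for lo,hi in((.60,.68),(.41,.48)):
    e=[]
    for y in np.linspace(-.07,.25,60):
        xs=np.linspace(lo,hi,161); pts=np.array([[x,y,.012] for x in xs])
        uv=cv2.projectPoints(pts,np.array(c['rvec'],float),c['t'],c['K'],c['D'])[0][:,0].astype(np.float32)
        v=cv2.remap(cv2.GaussianBlur(g,(3,3),0),uv[:,:1],uv[:,1:],cv2.INTER_LINEAR)[:,0].astype(float)
        d=np.gradient(v)*(-1 if lo>.5 else 1); e.append((y,xs[d.argmax()]))
    e=np.array(e); k,b=np.polyfit(*e.T,1); r=abs(e[:,1]-k*e[:,0]-b); o=r<np.median(r)*3; k,b=np.polyfit(*e[o].T,1); ft.append((k,b)); print('edge',k.round(4),(k*.0886+b).round(4),o.sum())
k=np.mean(ft,0); print('plate midline slope',k[0].round(4),'x at L hole,R hole',(k[0]*.143+k[1]).round(4),(k[0]*.033+k[1]).round(4))
```

```text
top
L 147 slope 0.0687 0.0589 x at hole 0.5385 0.5389 x at pivot 0.5439
R 150 slope 0.0073 0.0028 x at hole 0.539 0.5388 x at pivot 0.5385
scene
L 203 slope 0.0445 0.0573 x at hole 0.5434 0.5444 x at pivot 0.5493
R 144 slope 0.0264 0.021 x at hole 0.5436 0.5444 x at pivot 0.5427
edge -0.0471 0.6326 57
edge 0.022 0.4417 59
plate midline slope -0.0125 x at L hole,R hole 0.5365 0.5379
```

By bar direction (hole line slope about 0.015), the right arm is straight to within about 1 mm. The left bar (slope about 0.058) is about 3 mm short, so it gets a small extra nudge.

>>> move_arm(
  plan=[
    [0, 0, 0, 0.2, 1, 0, 0],
    [0, 0, 0, 0.2, 1, 0, 0],
    [0, 0, 0, 0.2, 1, 0, 0],
    [0, 0, 0, 0.2, 1, 0, 0],
    [0, 0, 0, 0.2, 1, 0, 0],
    [0, 0, 0, 0.2, 1, 0, 0],
    [0, 0, 0, 0.2, 1, 0, 0],
    [0, 0, 0, 0.2, 1, 0, 0],
    [0, 0, 0, 0.2, 1, 0, 0],
    [0, 0, 0, 0.2, 1, 0, 0],
  ],
)

```text
t: 24.95
tool_pos: [0.4651, -0.2187, 0.2362]
orientation: [0.0, 3.141, -0.0]
force: [0.1, 0.1, 0.2]
opening: 0.0008
gripper_force: 0.0
```

>>> move_arm(
  plan=[
    [0, 0, 0, 0, 1, 0, 0],
    [0, 0, 0, 0, 1, 0, 0],
    [0, 0, 0, 0, 1, 0, 0],
    [0, 0, 0, 0, 1, 0, 0],
    [0, 0, 0, 0, 1, 0, 0],
    [0, 0, 0, 0, 1, 0, 0],
    [0, 0, 0, 0, 1, 0, 0],
    [0, 0, 0, 0, 1, 0, 0],
    [0, 0, 0, 0, 1, 0, 0],
    [0, 0, 0, 0, 1, 0, 0],
  ],
)

```text
t: 25.95
tool_pos: [0.4653, 0.0313, 0.2362]
orientation: [0.0, 3.141, -0.0]
force: [0.5, 0.4, 0.1]
opening: 0.0007
gripper_force: 0.0
```

>>> move_arm(
  plan=[
    [0, 0, 0, 0.1, 1, 0, 0],
    [0, 0, 0, 0.1, 1, 0, 0],
    [0, 0, 0, 0, 1, 0, 0],
    [0, 0, 0, 0, 1, 0, 0],
    [0, 0, 0, 0, 0.5, 0, 0],
    [0, 0, 0, 0, 0, 0, 0],
    [0, 0, 0, 0, 0, 1, 0],
    [0, 0, 0, 0, 0, 1, 0],
    [0, 0, 0, 0, 0, 1, 0],
    [0, 0, 0, 0, 0, 0, 0],
  ],
)

```text
t: 26.95
tool_pos: [0.4581, 0.1407, 0.1572]
orientation: [-0.003, -3.135, 0.003]
force: [-1.4, -0.9, -1.2]
opening: 0.0001
gripper_force: 0.0
```

Run:
```python
from h import *
rel([.5255,.1427,.087],180)
```

```text
t 26.95 pos [0.4581 0.1407 0.1572] yaw 179.9 zax [-0.006 -0.002 -1.   ] q [ 0.19 -0.15  1.9  -0.    1.4  -1.38] F [-1.39 -0.93 -1.17] open 0.00012487755014796876
shift [-2.712  0.089  2.79 ] turn -0.02
```

>>> move_arm(
  plan=[
    [0, 0, 0, 0, 0, 0.8, 0],
    [0, 0, 0, 0, 0, 0.8, 0],
    [0, 0, 0, 0, 0, 0.6, 0],
    [0, 0, 0, 0, 0, 0.4, 0],
    [0, 0, 0, 0, 0, 0.2, 0],
    [0, 0, 0, 0, 0, 0, 0],
    [0, 0, 0, -1, 0, 0, 0],
    [0, 0, 0, -0.7, 0, 0, 0],
    [0, 0, 0, 0, 0, 0, 0],
    [0, 0, 0, 0, 0, 0, 0],
  ],
)

```text
t: 27.95
tool_pos: [0.5033, 0.1421, 0.0915]
orientation: [0.002, 3.141, 0.0]
force: [-0.6, -0.0, -0.5]
opening: 0.0003
gripper_force: 0.0
```

Run:
```python
from h import *
rel([.5255,.1427,.087],180)
```

```text
t 27.95 pos [0.5033 0.1421 0.0915] yaw 179.92 zax [ 0.  0. -1.] q [ 0.18  0.03  1.85  0.    1.26 -1.39] F [-0.61 -0.02 -0.51] open 0.00031540890382474523
shift [-0.889  0.025  0.182] turn -0.01
```

>>> move_arm(
  plan=[
    [0, 0, 0, -0.3, 0, 0.1, 0],
    [0, 0, 0, -0.2, 0, 0, 0],
    [0, 0, 0, -0.1, 0, 0, 0],
    [0, 0, 0, -0.1, 0, 0, 0],
    [0, 0, 0, -0.1, 0, 0, 0],
    [0, 0, 0, -0.05, 0, 0, 0],
    [0, 0, 0, -0.05, 0, 0, 0],
    [0, 0, 0, 0, 0, 0, 0],
    [0, 0, 0, 0, 0, 0, 0],
    [0, 0, 0, 0, 0, 0, 0],
  ],
)

```text
t: 28.95
tool_pos: [0.5256, 0.1421, 0.0884]
orientation: [0.002, 3.141, 0.0]
force: [-0.1, 0.3, -0.0]
opening: 0.0002
gripper_force: 0.1
```

>>> move_arm(
  plan=[
    [0, 0, 0, 0.3, 0, 0, 0],
    [0, 0, 0, 1, 0, 0, 0],
    [0, 0, 0, 1, 0, 0, 0],
    [0, 0, 0, 0, 0, -1, 0],
    [0, 0, 0, 0, 0, -1, 0],
    [0, 0, 0, 0, 0, -1, 0],
    [0, 0, 0, 0, 0, -1, 0],
    [0, 0, 0, 0, 0, -1, 0],
    [0, 0, 0, 0, -1, 0, 0],
    [0, 0, 0, 0, -1, 0, 0],
  ],
)

```text
t: 29.95
tool_pos: [0.4683, 0.0922, 0.2147]
orientation: [-0.001, 3.139, 0.0]
force: [0.1, -0.3, -0.3]
opening: 0.0007
gripper_force: 0.0
```

>>> move_arm(
  plan=[
    [0, 0, 0, 0, -1, 0, 0],
    [0, 0, 0, 0, -1, 0, 0],
    [0, 0, 0, 0, -1, 0, 0],
    [0, 0, 0, 0, -1, 0, 0],
    [0, 0, 0, 0, -1, 0, 0],
    [0, 0, 0, 0, -1, 0, 0],
    [0, 0, 0, 0, -1, 0, 0],
    [0, 0, 0, 0, -1, 0, 0],
    [0, 0, 0, 0, -1, 0, 0],
    [0, 0, 0, 0, -1, 0, 0],
  ],
)

```text
t: 30.95
tool_pos: [0.4673, -0.1586, 0.2134]
orientation: [0.002, 3.141, -0.0]
force: [-0.1, 0.3, -0.4]
opening: 0.0004
gripper_force: 0.0
```

>>> move_arm(
  plan=[
    [0, 0, 0, 0, -1, 0, 0],
    [0, 0, 0, 0, -1, 0, 0],
    [0, 0, 0, 0, -1, 0, 0],
    [0, 0, 0, 0, -1, 0, 0],
    [0, 0, 0, 0, -1, 0, 0],
    [0, 0, 0, 0, -1, 0, 0],
    [0, 0, 0, 0, -1, 0, 0],
    [0, 0, 0, 0, -1, 0, 0],
    [0, 0, 0, 0, 0, 0, 0],
    [0, 0, 0, 0, 0, 0, 0],
  ],
)

```text
t: 31.95
tool_pos: [0.4671, -0.3576, 0.2131]
orientation: [-0.003, -3.141, -0.001]
force: [-0.2, 0.3, 0.0]
opening: 0.0005
gripper_force: 0.0
```

Run:
```python
from h import *
rel([.5255,.1427,.087],180)
for n in('scene','top'):
    c=cam(n); P=xyz(c)
    for b,y0,y1 in(((.49,.6,.12,.23),.158,.208),((.49,.6,.0,.07),-.033,.017)):
        screw(c,b,.096)
        q=(abs(P[...,2]-.064)<.004)&(P[...,1]>y0)&(P[...,1]<y1)&(abs(P[...,0]-.542)<.02); A=P[q]; print(n,'slope',np.polyfit(A[:,1],A[:,0],1)[0].round(4))
    if n=='scene': cv2.imwrite('pics/fin.png',cv2.resize(c['frame'][180:260,260:380,::-1],None,fx=6,fy=6,interpolation=cv2.INTER_CUBIC))
```

```text
t 31.95 pos [ 0.4671 -0.3576  0.2131] yaw 179.87 zax [-0.     0.001 -1.   ] q [-0.74  0.11  1.54  0.    1.49 -2.31] F [-0.24  0.25  0.04] open 0.0005081531786235127
shift [-2.293 20.014  5.059] turn -0.02
screw pts 63 [0.5476 0.1425 0.0999] [0.5381 0.1334 0.0961] [0.5559 0.1502 0.1027]
scene slope 0.016
screw pts 58 [0.5431 0.0328 0.0997] [0.533  0.0235 0.0963] [0.5513 0.0408 0.1021]
scene slope 0.0355
screw pts 54 [0.5424 0.1432 0.0987] [0.534  0.1354 0.0964] [0.5497 0.1511 0.1033]
top slope 0.0384
screw pts 47 [0.5387 0.0334 0.0995] [0.5303 0.0251 0.0967] [0.5468 0.0406 0.1022]
top slope -0.0027
```

View pics/fin.png

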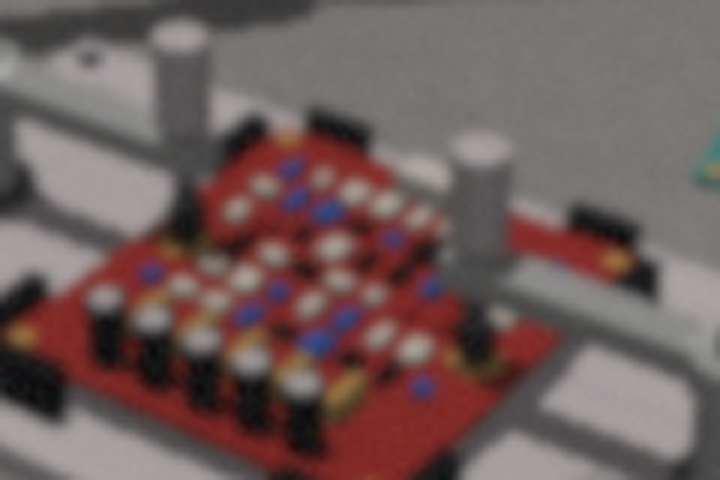

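Both feet now stand over their gold rings (about (187,240) and (478,355) in the crop). Averaged over the two cameras, the screws are within about 1.5 mm of the holes. I'll hand the job in.

```bash
python3 -c "
from h import *
print(close_job())"
```

```text
the job is handed in; nothing more can be done
None
```

Both hold-down arms are swung in, with each clamp screw within about 1.5 mm of its mounting hole by the camera measurements. The robot touched only the two screws, and I handed the job in at about 32 s of the 61 s allowed; no verdict was returned.

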